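# Let the used vial into the glass-waste hopper

### The arm

A 6-joint arm with a two-finger parallel gripper is mounted at the origin on the work surface. World frame = base frame: x ahead of the robot, y to its left, z up, the work surface at z = 0. Lengths are in m, angles in rad, forces in N, time in s.
With the tool pointing down it reaches from about 0.25 to 0.8 m from the base axis. Payload 8.5 kg.
Tool frame: the origin (TCP) lies at the very end of the fingers, on their centre line; the grasp point (between the pads) lies 19 mm behind it; y points along the fingers, z is the direction in which the jaws open and shut, and the axes are right-handed (so a half turn about y gives the same grasp; the last joint's range is limited). The gripper opens to 85 mm and grips with 20 to 120 N. Pads are 22 mm wide; open, the fingers measure 114 mm over their backs; the gripper's body (76 mm by 85 mm) begins 54 mm behind the grasp point. The pads swing forward as they close: fully open they stand 13 mm farther back than shut.
Start: joints at [1.25, 0.238, -0.013, 1.319, 0, 1.571], TCP at [0.166, 0.498, 0.231] pointing down, gripper open.
Joint ranges: [-2.66, 2.66], [-1.03, 1.9], [-1.14, 1.46], [-1.82, 2.27], [-1.45, 1.34], [-3.14, 3.14]. Speed limits (rad/s): [2.22, 2.22, 2.79, 3.14, 3.14, 3.14].

### API

Orientations are given as a 3x3 rotation matrix whose columns are the frame's x, y, z axes.
In Python, from station import robot, vision, spotter gives the robot as it stands.
- The arm moves only by the tool carry_out, never from a script. Its argument "steps" is a list of rows, each an object with "travel": the shift along the tool's x, y, z normalised to -1 to 1, where 1 is 0.05 m, a list of three; "turn": the turn about the tool's y normalised to -1 to 1, where 1 is 2 rad. In form: [{"travel": [dx, dy, dz], "turn": turn}, ...]. A call has 1 to 20 rows; each row shifts and turns the commanded pose from where the row before left it, along the tool's axes as they then stand; what a row does not reach is not made up. A row lasts 1/10 s, in which the tool goes at most 50 mm and 8.59 degrees, less where a joint would pass 70% of its speed; a pose out of reach is approached as far as the arm can. A call with a number of a shift or a turn outside -1 to 1 is refused whole. A call with a gripper value outside its range is refused whole. "gripper" is the opening, from -1 (shut) to 1 (fully open), set as the call begins (left out, the last holds). The fingers move at their own pace and stop on an object; the grip force is fixed at half the most. Time passes only in rows, so rows that do not move let the fingers close. It gives the time, the measured TCP pose, the force and the opening at its end, in the units of the state.
- robot.sense(): the state, without advancing time (a new reading comes with each control period).
- vision.camera(name): name is "scene" or "top"; returns a dict with "img" (420x560x3 uint8, red, green, blue), "fx", "fy", "cx", "cy" (pixels), "dist" ([k1, k2, p1, p2, k3] as OpenCV has them; the pictures are not rectified), "position" and "rotation" of the camera in the world. Camera axes: x right, y down, z forward; pixel columns grow to the right and rows downward; lengths in m; the calibration is good to about 2 mm. A picture is of the moment at which its call begins. There is no depth.
- robot.finish_job(): hands the job in, once; it reports no verdict.
Trained networks look in a picture, given as the dict that the camera call returned (one of the last four; its "shot" number tells which), for a name from the list of things; names that differ only in an ending like _2 or _b are one class to them, and where a whole thing is asked for, a point or a joint stands for the part that bears it (a point fixed in the world has none). Each returns a list of dicts, best first, with "conf" (0 to 1); they miss things now and then, are a little off and sometimes report something else, mostly with a low value. They report only what shows in the picture. A call takes as long as a camera call. They do not tell look-alikes from the thing itself.
- spotter.recognise(target, picture): "box" ([left, top, width, height] as shares, 0 to 1, of the picture: columns of its width, rows of its height, round what is visible of it).
- spotter.cut_out(target, picture): "pixels" (420x560 bool, what is visible of it) and "box" ([left, top, width, height] as shares, 0 to 1, of the picture: columns of its width, rows of its height, round what is visible of it).
The state is a dict: "clock": time; "joints": joint angles; "qvel": joint speeds; "joint_torque": joint torques, N m; "eef_pos": TCP position; "orientation": TCP orientation; "force": force on the tool from outside, world axes, zero at the start; "moment": the same for the moment, N m; "gripper_width": opening from 0.0 (shut) to 1.0 (fully open).
Only numpy, scipy, OpenCV 4.12 (cv2) and the standard library are available. Lean on these libraries where they do the work, as an engineer would, in place of code of your own. Each camera call takes 0.05 s, during which the arm holds its last target.

### The job

Press the hopper's lever all the way down so that the lid stands fully open and the used vial waiting on the chute rolls in, and keep the lid fully open for about two seconds. Then ease the lever back up slowly, over two seconds or more, so that the lid closes completely without ever dropping or slamming, and take the hand away. Touch only the lever: do not touch the lid or the vial, and leave the mug, bottle and brush where they are.

Things in the scene. Friction and masses are not known exactly. Their poses are not given: they have to be found in the camera images.
- hopper: white plastic waste bin fixed to the worktop, 160 x 160 mm, 145 mm high, steel lid. Origin: centre of its underside. Its x axis points from the lever's pad towards the lid's hinge, its y axis towards the loading chute. The lever runs along its -y side; the aluminium chute on its +y side slopes down into the bin, 82 mm wide, reaching 170 mm from the bin's centre, up to 170 mm high
- pad_top (a point): centre of the top of the lever's black press pad, 50 (hopper x) x 60 mm (hopper y). At rest hopper x -190, y -107 mm, 130 mm above the worktop, its far edge from the bin tipped 0.2 rad up. Fully pressed: about 67 mm lower, at a firm stop, tipped 0.2 rad down; under 6 mm sideways travel, so a vertical push at its centre follows it. Takes about 3 to 9 N. Nothing is over it; the lid swings up away from it
- lever (a joint): lever angle in rad: 0 at rest (pad up, lid shut), 0.39 pressed fully against its stop. It turns about a pivot 170 mm from the pad, beside the bin, 100 mm above the worktop. No spring: the lid's weight brings it back up
- lid (a joint): lid angle in rad: 0 shut, about 1.14 fully open. Steel plate 165 x 171 mm, about 0.4 kg, hinged along the bin's +x rim at 148 mm height. A push rod links it to the lever; it turns about 2.9 times as far as the lever and falls shut freely if the lever is let go. A lip on its +y edge bars the chute until the lid is about 0.4 rad open
- lid_front (a point): middle of the lid's free edge (hopper -x side), on its upper face; 150 mm above the worktop when shut, about 300 mm when open
- vial_center (a point): centre of the used glass vial with a white cap, 22 mm in diameter, 60 mm long, 25 g. It lies across the chute (long axis along hopper x), resting against the lid's lip, centre 136 mm above the worktop, and rolls into the bin by itself when the lid rises.
- mug: white mug, 76 mm wide, 85 mm high, standing on the worktop; origin: centre of its underside
- soap_bottle: green plastic bottle with a cap, 66 mm wide, 190 mm high, standing on the worktop; origin: centre of its underside
- scrub_brush: brush lying on the worktop beside the hopper on the lever's side; origin: centre of its underside
There are look-alikes about, which are no part of the job. Of the things that look like the part that bears vial_center, the smallest one is meant.

How it is judged:
On the way:
1. the lid is held fully open (over 0.95 rad) by the fingers on the lever for at least 1.2 s (value of joint lid above 0.95 rad and contact force between the fingers and lever above 0.5 N), for 1.2 s.
At the end, for the whole second after the job is handed in: The lid is shut (within 0.03 rad), the vial lies inside the bin below its rim, and the mug, bottle and brush are within 20 mm of where they stood (value of joint lid below 0.03 rad and x of vial_center in the frame of hopper between -0.075 and 0.075 m and y of vial_center in the frame of hopper between -0.075 and 0.075 m and height (world z) of vial_center below 0.1 m and distance of each of mug, soap_bottle, scrub_brush from where it was at the start of the episode below 0.02 m); the robot touches nothing.
It fails at once if the lid drops or slams: it closes faster than 1.2 rad/s (velocity of joint lid below -1.2 rad/s).
It fails at once if the robot touches the lid (contact force between any of the arm, the fingers and lid above 0.5 N).
It fails at once if the robot touches the vial (contact force between any of the arm, the fingers and vial above 0.2 N).
It fails at once if the vial is lifted above the chute (centre over 170 mm) (height (world z) of vial_center above 0.17 m).
It fails at once if the mug, bottle or brush is moved over 20 mm (distance of any of mug, soap_bottle, scrub_brush from where it was at the start of the episode above 0.02 m).
It also fails if it takes over 48 s, if anything falls off the work surface, if the arm or the gripper's body presses on something with over 40 N, if the wrist force passes 120 N, or if a joint passes its speed limit or range.

## Working session

There is one attempt and no reset: what is moved stays moved. The work goes in short steps, Python scripts to look and compute and a tool call to move; the robot and the scene stay as the last step left them, time stands still between calls to the robot, and variables do not carry over. Pictures are saved under pics/ and viewed, and the job is handed in when it is done.

Besides the shell and the picture viewer there is one more tool, called after "Emit:" by a JSON object that holds its "name" and its "arguments". carry_out: Moves the arm, as the interface text tells. Its arguments: {"type":"object","properties":{"steps":{"type":"array"},"gripper":{"type":"number"}},"required":["steps"]}

```bash
mkdir -p pics; ls; python3 - <<'E'
from station import robot, vision, spotter
import cv2,json
s=robot.sense()
for k,v in s.items(): print(k,v)
for n in("scene","top"):
    c=vision.camera(n); cv2.imwrite(f"pics/{n}0.png",c["img"][:,:,::-1])
    print({k:v for k,v in c.items() if k!="img"})
    for t in ["hopper","pad_top","lid_front","vial_center","mug","soap_bottle","scrub_brush"]:
        for d in spotter.recognise(t,c): 
            b=d["box"]; print(n,t,round(d["conf"],2),[round(b[0]*560),round(b[1]*420),round(b[2]*560),round(b[3]*420)])
E
```

```text
pics
clock 0.0
joints [ 1.24998802e+00  2.38745375e-01 -1.42396700e-02  1.31921826e+00
  3.12051763e-05  1.57080790e+00]
qvel [ 0.00098266 -0.00176441  0.00058074  0.00078747  0.00031632  0.00105417]
joint_torque [ 2.40467416e-03 -5.38771462e+01  3.46440911e+01  1.84848940e-02
  1.48057820e-04 -1.35418002e-06]
eef_pos [0.1654094  0.49782153 0.23070189]
orientation [[ 9.48977178e-01 -4.73279190e-04  3.15344401e-01]
 [-3.15344754e-01 -1.32535046e-03  9.48976253e-01]
 [-3.11888667e-05 -9.99999010e-01 -1.40697345e-03]]
force [-1.20452251  0.53776543 -0.94398374]
moment [-0.04231043 -0.00913502 -0.01235029]
gripper_width 1.0058413613940749
{'fx': 514.1288548172712, 'fy': 514.1288548172712, 'cx': 274.85246732957546, 'cy': 213.01666240427357, 'dist': array([0.05660716, 0.        , 0.        , 0.        , 0.        ]), 'position': array([1.21658889, 0.59979826, 1.06122233]), 'rotation': array([[-0.64787983,  0.59936169, -0.47012476],
       [ 0.76162741,  0.49896321, -0.41347237],
       [-0.01324454, -0.62594031, -0.77975849]]), 'shot': 1}
scene hopper 0.76 [223, 163, 133, 158]
scene pad_to
[... 484 characters left out ...]
74227466757, 'dist': array([0.00165185, 0.        , 0.        , 0.        , 0.        ]), 'position': array([0.44615156, 0.07608545, 1.01500492]), 'rotation': array([[ 0.08104517, -0.97360461,  0.21336762],
       [-0.99670338, -0.0799712 ,  0.01367435],
       [ 0.00374986, -0.21377247, -0.97687628]]), 'shot': 2}
top hopper 0.63 [159, 122, 144, 174]
top pad_top 0.72 [253, 167, 47, 124]
top lid_front 0.66 [195, 123, 110, 102]
top vial_center 0.92 [205, 278, 23, 37]
top vial_center 0.9 [123, 189, 36, 25]
top vial_center 0.66 [189, 161, 19, 28]
top vial_center 0.34 [330, 205, 30, 83]
top mug 0.64 [142, 221, 54, 40]
top soap_bottle 0.68 [140, 112, 40, 52]
top scrub_brush 0.71 [328, 202, 30, 87]
```

View pics/scene0.png

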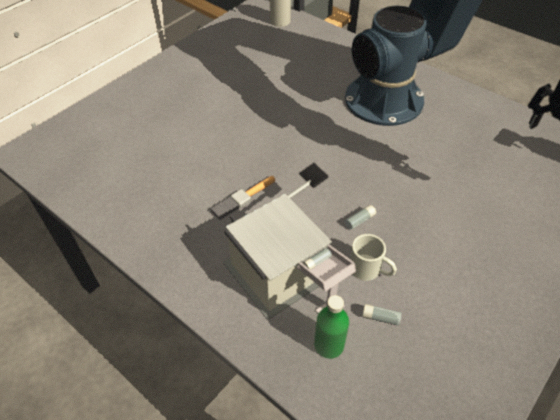

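View pics/top0.png

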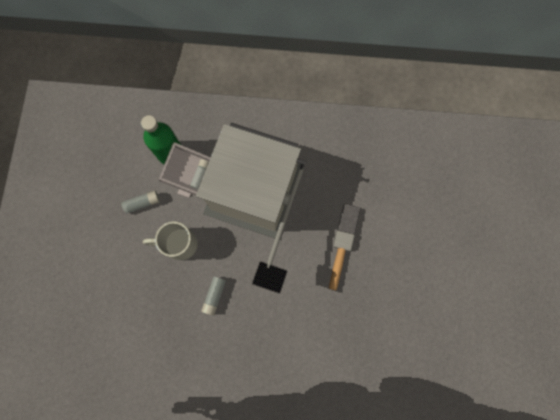

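The scene view has the pad at about (314,175) and the top view has it at (270,277). Three things look like the vial. In the top view they are at (199,173) on the chute, (141,203) on the worktop and (215,296) on the worktop. The first is the smallest and lies across the chute against the lid, so it fits. I'll confirm that in an enlarged crop and measure the pad.

```bash
cat > h.py <<'E'
import numpy as np,cv2
from scipy.optimize import least_squares
def K(c): return np.array([[c["fx"],0,c["cx"]],[0,c["fy"],c["cy"]],[0,0,1]])
def proj(c,P):
    R=c["rotation"].T; t=-R@c["position"]
    return cv2.projectPoints(np.atleast_2d(np.float64(P)),cv2.Rodrigues(R)[0],t,K(c),c["dist"])[0][:,0]
def at_z(c,px,z):
    u=cv2.undistortPoints(np.float64([[px]]),K(c),c["dist"])[0,0]
    d=c["rotation"]@np.array([u[0],u[1],1]); return c["position"]+d*(z-c["position"][2])/d[2]
def tri(cs,pxs):
    return least_squares(lambda P:np.concatenate([proj(c,P)[0]-p for c,p in zip(cs,pxs)]),[.5,0,.1])
E
python3 - <<'E'
from station import robot, vision, spotter
from h import *
cs=[];ms=[]
for n in("scene","top"):
    c=vision.camera(n);cs.append(c)
    ds=spotter.cut_out("pad_top",c)
    for d in ds: print(n,d["conf"],np.array(d["box"])*[560,420,560,420],d["pixels"].sum())
    x,y,w,h={"scene":(270,145,130,140),"top":(170,140,150,160)}[n]
    cr=cv2.resize(c["img"][y:y+h,x:x+w],None,fx=3.6,fy=3.6,interpolation=cv2.INTER_CUBIC)
    cv2.imwrite(f"pics/{n}crop.png",cr[:,:,::-1])
    # black region near pad
    g=c["img"].max(2); ctr={"scene":(314,175),"top":(270,277)}[n]
    m=np.zeros(g.shape,np.uint8); a,b=ctr; m[b-18:b+19,a-22:a+23]=(g[b-18:b+19,a-22:a+23]<32)
    nl,l,st,ce=cv2.connectedComponentsWithStats(m); k=1+st[1:,4].argmax(); print(n,st[k],ce[k],cv2.minAreaRect(np.argwhere(l==k)[:,::-1].astype(np.float32)))
    ms.append(ce[k])
r=tri(cs,ms); print(r.x,r.fun)
for c,m in zip(cs,ms): print(at_z(c,m,.13))
# vial
r=tri(cs,[(318,258),(199,173)]);print("vial",r.x,r.fun)
E
```

```text
scene 0.95 [286.888 161.616  41.104  37.8  ] 511Traceback (most recent call last):
  File "<stdin>", line 14, in <module>
ValueError: attempt to get argmax of an empty sequence
```

```bash
python3 - <<'E'
from station import robot, vision, spotter
from h import *
cs=[];ms=[]
for n in("scene","top"):
    c=vision.camera(n);cs.append(c)
    x,y,w,h={"scene":(270,145,130,140),"top":(170,140,150,160)}[n]
    cr=cv2.resize(c["img"][y:y+h,x:x+w],None,fx=3.6,fy=3.6,interpolation=cv2.INTER_CUBIC)
    cv2.imwrite(f"pics/{n}crop.png",cr[:,:,::-1])
    g=c["img"].max(2); a,b={"scene":(314,175),"top":(270,277)}[n]
    sub=g[b-18:b+19,a-22:a+23]
    t,_=cv2.threshold(sub,0,255,cv2.THRESH_OTSU); print(t,sub.min(),sub.max())
    m=np.zeros(g.shape,np.uint8); m[b-18:b+19,a-22:a+23]=sub<t
    nl,l,st,ce=cv2.connectedComponentsWithStats(m); k=1+st[1:,4].argmax(); print(n,st[k],ce[k],cv2.minAreaRect(np.argwhere(l==k)[:,::-1].astype(np.float32)))
    ms.append(ce[k])
r=tri(cs,ms); print(r.x,r.fun)
for c,m in zip(cs,ms): print(at_z(c,m,.13))
r=tri(cs,[(318,258),(199,173)]);print("vial",r.x,r.fun)
E
```

```text
107.0 33 235
scene [299 163  29  25 395] [313.20759494 174.67341772] ((313.0000305175781, 174.50001525878906), (23.33452033996582, 19.091880798339844), 45.0)
67.0 12 141
top [253 262  34  31 691] [269.42981187 277.10130246] ((269.4000244140625, 276.8000183105469), (29.09295082092285, 24.033309936523438), 18.43494987487793)
[0.49743764 0.09667934 0.12363983] [-0.02822934 -0.00241616 -0.02005232  0.01113921]
[0.50227817 0.10015077 0.13      ]
[0.49709691 0.09649433 0.13      ]
vial [0.69722507 0.26155508 0.14052095] [-0.62532708 -0.04136652 -0.53124214  0.29261395]
```

View pics/topcrop.png

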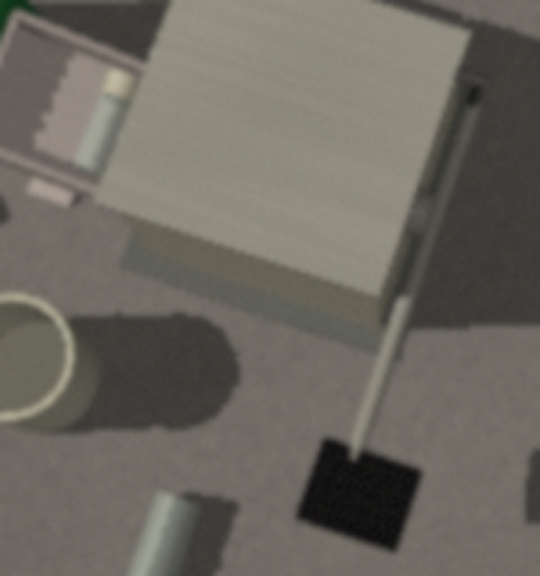

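View pics/scenecrop.png

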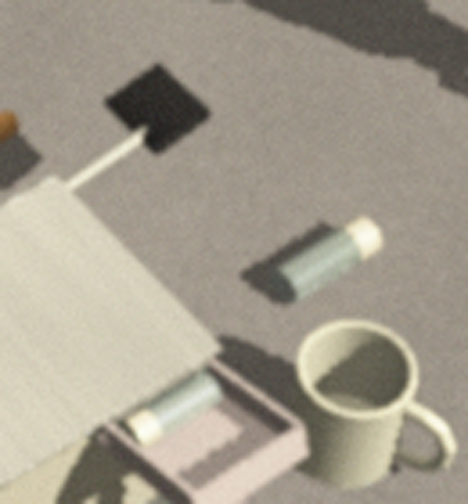

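The crops confirm that the small vial lies on the chute against the lid, and the two larger ones lie on the worktop. The pad is at about (0.498, 0.097, 0.125), which agrees with the stated height of 0.13. I'll shut the gripper and move above the pad.

Emit:
{"name": "carry_out", "arguments": {"gripper": -1, "steps": [{"travel": [0.3, 0, -0.19], "turn": 0}, {"travel": [0.66, 0, -0.413], "turn": 0}, {"travel": [0.66, 0, -0.413], "turn": 0}, {"travel": [0.66, 0, -0.413], "turn": 0}, {"travel": [0.66, 0, -0.413], "turn": 0}, {"travel": [0.66, 0, -0.413], "turn": 0}, {"travel": [0.66, 0, -0.413], "turn": 0}, {"travel": [0.66, 0, -0.413], "turn": 0}, {"travel": [0.66, 0, -0.413], "turn": 0}, {"travel": [0.66, 0, -0.413], "turn": 0}, {"travel": [0.66, 0, -0.413], "turn": 0}, {"travel": [0.66, 0, -0.413], "turn": 0}, {"travel": [0.66, 0, -0.413], "turn": 0}, {"travel": [0.3, 0, -0.19], "turn": 0}, {"travel": [0.3, 0, -0.19], "turn": 0}, {"travel": [0, 0, 0], "turn": 0}, {"travel": [0, 0, 0], "turn": 0}]}}

```text
clock: 2.7
eef_pos: [0.4964, 0.0963, 0.2312]
orientation: [[0.949, -0.001, 0.317], [-0.317, -0.0, 0.949], [-0.001, -1.0, -0.0]]
force: [-0.2, -0.1, -0.0]
gripper_width: 0.001
```

Emit:
{"name": "carry_out", "arguments": {"steps": [{"travel": [0, 0.4, 0], "turn": 0}, {"travel": [0, 0.4, 0], "turn": 0}, {"travel": [0, 0.4, 0], "turn": 0}, {"travel": [0, 0.3, 0], "turn": 0}, {"travel": [0, 0, 0], "turn": 0}]}}

```text
clock: 3.2
eef_pos: [0.4949, 0.0972, 0.1547]
orientation: [[0.949, -0.003, 0.314], [-0.314, -0.001, 0.949], [-0.003, -1.0, -0.002]]
force: [-0.0, -0.8, 0.6]
gripper_width: -0.003
```

```bash
python3 - <<'E'
from station import robot, vision, spotter
from h import *
s=robot.sense();print(s["eef_pos"])
ims=[]
for n,(x,y) in {"scene":(235,100),"top":(190,200)}.items():
    c=vision.camera(n); print(n,proj(c,s["eef_pos"]),proj(c,[s["eef_pos"][0],s["eef_pos"][1],.13]))
    ims.append(cv2.resize(c["img"][y:y+130,x:x+130],None,fx=3,fy=3,interpolation=cv2.INTER_CUBIC))
cv2.imwrite("pics/above.png",np.hstack(ims)[:,:,::-1])
E
```

```text
[0.49491093 0.09722455 0.15473907]
scene [[314.57179338 165.45345901]] [[314.09695159 172.43789185]]
top [[268.72914976 277.44129129]] [[268.97181291 278.17324194]]
```

View pics/above.png

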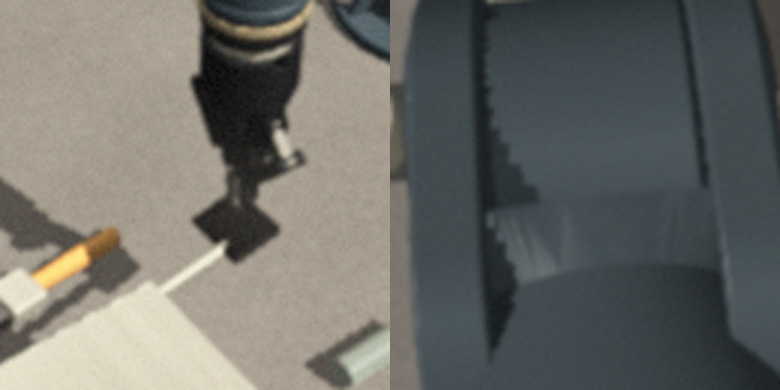

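The shut fingertips are over the pad's centre, at about (314,175) in the scene view. Next I press slowly and check the force partway.

Emit:
{"name": "carry_out", "arguments": {"steps": [{"travel": [0, 0.15, 0], "turn": 0}, {"travel": [0, 0.15, 0], "turn": 0}, {"travel": [0, 0.1, 0], "turn": 0}, {"travel": [0, 0.06, 0], "turn": 0}, {"travel": [0, 0.06, 0], "turn": 0}, {"travel": [0, 0.06, 0], "turn": 0}, {"travel": [0, 0.06, 0], "turn": 0}, {"travel": [0, 0.06, 0], "turn": 0}, {"travel": [0, 0.06, 0], "turn": 0}, {"travel": [0, 0.06, 0], "turn": 0}, {"travel": [0, 0.06, 0], "turn": 0}, {"travel": [0, 0.06, 0], "turn": 0}, {"travel": [0, 0.06, 0], "turn": 0}]}}

```text
clock: 4.6
eef_pos: [0.4968, 0.0969, 0.106]
orientation: [[0.949, -0.0, 0.315], [-0.315, -0.0, 0.949], [-0.0, -1.0, -0.0]]
force: [-3.2, 0.8, 3.9]
gripper_width: -0.005
```

Emit:
{"name": "carry_out", "arguments": {"steps": [{"travel": [0, 0.06, 0], "turn": 0}, {"travel": [0, 0.06, 0], "turn": 0}, {"travel": [0, 0.06, 0], "turn": 0}, {"travel": [0, 0.06, 0], "turn": 0}, {"travel": [0, 0.06, 0], "turn": 0}, {"travel": [0, 0.06, 0], "turn": 0}, {"travel": [0, 0.06, 0], "turn": 0}, {"travel": [0, 0.06, 0], "turn": 0}, {"travel": [0, 0.06, 0], "turn": 0}, {"travel": [0, 0.06, 0], "turn": 0}, {"travel": [0, 0.06, 0], "turn": 0}, {"travel": [0, 0.04, 0], "turn": 0}, {"travel": [0, 0, 0], "turn": 0}]}}

```text
clock: 5.9
eef_pos: [0.4965, 0.0969, 0.0708]
orientation: [[0.949, -0.001, 0.315], [-0.315, -0.0, 0.949], [-0.001, -1.0, -0.0]]
force: [0.0, -0.7, 2.4]
gripper_width: 0.001
```

Emit:
{"name": "carry_out", "arguments": {"steps": [{"travel": [0, 0.04, 0], "turn": 0}, {"travel": [0, 0.04, 0], "turn": 0}, {"travel": [0, 0, 0], "turn": 0}]}}

```text
clock: 6.2
eef_pos: [0.4966, 0.0969, 0.067]
orientation: [[0.949, -0.001, 0.315], [-0.315, -0.0, 0.949], [-0.001, -1.0, -0.0]]
force: [0.8, -0.7, 2.0]
gripper_width: 0.002
```

Emit:
{"name": "carry_out", "arguments": {"steps": [{"travel": [0, 0.03, 0], "turn": 0}, {"travel": [0, 0.03, 0], "turn": 0}, {"travel": [0, 0, 0], "turn": 0}]}}

```text
clock: 6.5
eef_pos: [0.4969, 0.0969, 0.0642]
orientation: [[0.949, -0.0, 0.315], [-0.315, -0.0, 0.949], [0.0, -1.0, -0.0]]
force: [0.5, -1.0, 1.5]
gripper_width: 0.005
```

Emit:
{"name": "carry_out", "arguments": {"steps": [{"travel": [0, 0.02, 0], "turn": 0}, {"travel": [0, 0.02, 0], "turn": 0}, {"travel": [0, 0, 0], "turn": 0}]}}

```text
clock: 6.8
eef_pos: [0.4972, 0.0969, 0.0636]
orientation: [[0.949, 0.001, 0.315], [-0.315, 0.0, 0.949], [0.001, -1.0, 0.0]]
force: [-3.1, -1.0, 17.8]
gripper_width: 0.003
```

```bash
cat > look.py <<'E'
import sys
from station import robot, vision, spotter
from h import *
ims=[]
for n,(x,y) in {"scene":(190,130),"top":(110,90)}.items():
    c=vision.camera(n)
    ims.append(cv2.resize(c["img"][y:y+230,x:x+200],None,fx=2,fy=2,interpolation=cv2.INTER_CUBIC))
cv2.imwrite(sys.argv[1],np.hstack(ims)[:,:,::-1])
s=robot.sense();print(s["clock"],s["eef_pos"],s["force"])
E
python3 look.py pics/open.png
```

```text
6.9 [0.49716313 0.09691464 0.06358089] [-3.84061581 -1.88370449 17.63011282]
```

View pics/open.png

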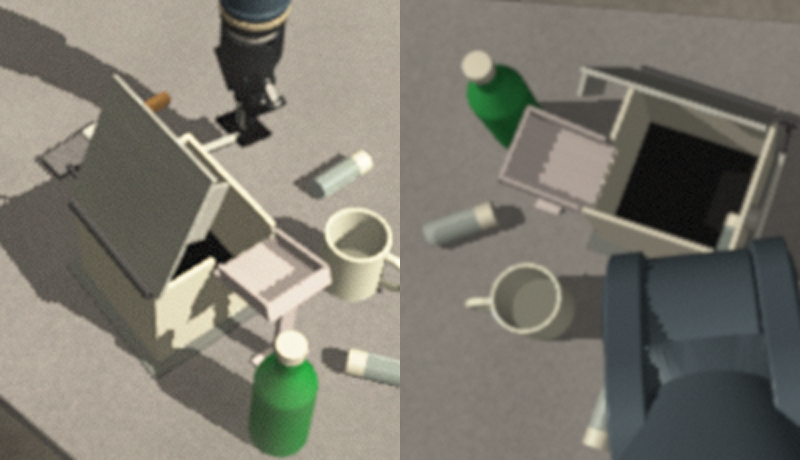

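The lever is at its stop: z is 0.0636 and the force is 17.8 N. The lid stands open, the chute is empty, and a pale piece shows inside the bin's near corner at about (730,230) in the right half. I'll hold here.

Emit:
{"name": "carry_out", "arguments": {"steps": [{"travel": [0, 0, 0], "turn": 0}, {"travel": [0, 0, 0], "turn": 0}, {"travel": [0, 0, 0], "turn": 0}, {"travel": [0, 0, 0], "turn": 0}, {"travel": [0, 0, 0], "turn": 0}, {"travel": [0, 0, 0], "turn": 0}, {"travel": [0, 0, 0], "turn": 0}, {"travel": [0, 0, 0], "turn": 0}, {"travel": [0, 0, 0], "turn": 0}, {"travel": [0, 0, 0], "turn": 0}, {"travel": [0, 0, 0], "turn": 0}, {"travel": [0, 0, 0], "turn": 0}, {"travel": [0, 0, 0], "turn": 0}, {"travel": [0, 0, 0], "turn": 0}, {"travel": [0, 0, 0], "turn": 0}, {"travel": [0, 0, 0], "turn": 0}, {"travel": [0, 0, 0], "turn": 0}, {"travel": [0, 0, 0], "turn": 0}, {"travel": [0, 0, 0], "turn": 0}, {"travel": [0, 0, 0], "turn": 0}]}}

```text
clock: 8.9
eef_pos: [0.4971, 0.0969, 0.0636]
orientation: [[0.949, 0.001, 0.315], [-0.315, 0.0, 0.949], [0.001, -1.0, 0.0]]
force: [-3.7, -2.0, 17.0]
gripper_width: -0.001
```

```bash
python3 - <<'E'
from station import robot, vision, spotter
from h import *
c=vision.camera("top")
for d in spotter.recognise("vial_center",c): 
  b=d["box"];p=((b[0]+b[2]/2)*560,(b[1]+b[3]/2)*420);print(d["conf"],p,b[2]*560,b[3]*420,at_z(c,p,.011),at_z(c,p,.06))
cr=cv2.resize(c["img"][110:230,190:310],None,fx=5,fy=5,interpolation=cv2.INTER_CUBIC)
cv2.imwrite("pics/bin.png",np.clip(cr[:,:,::-1]*2.,0,255))
print(robot.sense()["force"])
E
```

```text
0.96 (141.736, 203.07000000000002) 39.424 24.779999999999998 [0.65105805 0.41297476 0.011     ] [0.64105769 0.39653303 0.06      ]
0.46 (210.308, 299.628) 19.992 25.62 [0.44338234 0.22707652 0.011     ] [0.44351749 0.21970747 0.06      ]
[-3.54121297 -1.10156002 17.78514259][ WARN:0@1.418] global loadsave.cpp:1063 imwrite_ Unsupported depth image for selected encoder is fallbacked to CV_8U.
```

View pics/bin.png

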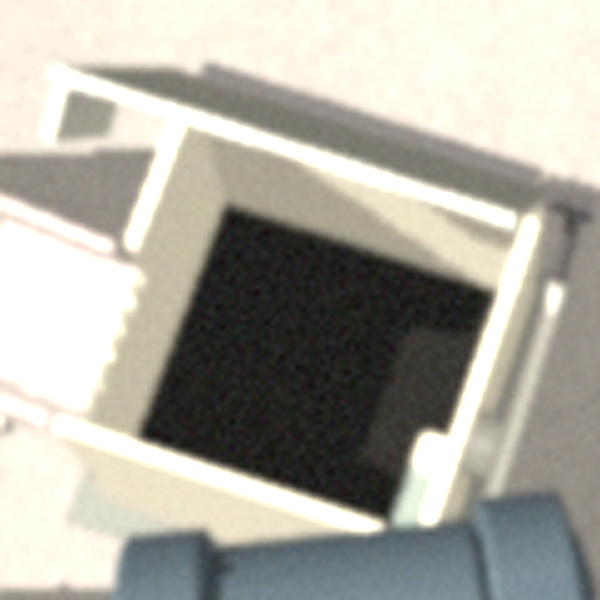

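The enlarged crop shows the vial inside the bin, lying by the lever-side wall. Now I ease the lever up slowly.

Emit:
{"name": "carry_out", "arguments": {"steps": [{"travel": [0, -0.02, 0], "turn": 0}, {"travel": [0, -0.02, 0], "turn": 0}, {"travel": [0, -0.03, 0], "turn": 0}, {"travel": [0, -0.03, 0], "turn": 0}, {"travel": [0, -0.04, 0], "turn": 0}, {"travel": [0, -0.04, 0], "turn": 0}, {"travel": [0, -0.04, 0], "turn": 0}, {"travel": [0, -0.04, 0], "turn": 0}, {"travel": [0, -0.04, 0], "turn": 0}, {"travel": [0, -0.04, 0], "turn": 0}, {"travel": [0, -0.04, 0], "turn": 0}, {"travel": [0, -0.04, 0], "turn": 0}, {"travel": [0, -0.04, 0], "turn": 0}, {"travel": [0, -0.04, 0], "turn": 0}, {"travel": [0, -0.04, 0], "turn": 0}, {"travel": [0, -0.04, 0], "turn": 0}, {"travel": [0, -0.04, 0], "turn": 0}, {"travel": [0, -0.04, 0], "turn": 0}, {"travel": [0, -0.04, 0], "turn": 0}, {"travel": [0, -0.04, 0], "turn": 0}]}}

```text
clock: 11.0
eef_pos: [0.4969, 0.0969, 0.0995]
orientation: [[0.949, -0.0, 0.315], [-0.315, -0.0, 0.949], [0.0, -1.0, -0.0]]
force: [-2.3, 0.0, 3.4]
gripper_width: 0.002
```

Emit:
{"name": "carry_out", "arguments": {"steps": [{"travel": [0, -0.04, 0], "turn": 0}, {"travel": [0, -0.04, 0], "turn": 0}, {"travel": [0, -0.04, 0], "turn": 0}, {"travel": [0, -0.04, 0], "turn": 0}, {"travel": [0, -0.04, 0], "turn": 0}, {"travel": [0, -0.04, 0], "turn": 0}, {"travel": [0, -0.04, 0], "turn": 0}, {"travel": [0, -0.04, 0], "turn": 0}, {"travel": [0, -0.03, 0], "turn": 0}, {"travel": [0, -0.03, 0], "turn": 0}, {"travel": [0, -0.03, 0], "turn": 0}, {"travel": [0, -0.03, 0], "turn": 0}, {"travel": [0, -0.03, 0], "turn": 0}, {"travel": [0, -0.03, 0], "turn": 0}, {"travel": [0, -0.03, 0], "turn": 0}, {"travel": [0, -0.03, 0], "turn": 0}, {"travel": [0, -0.03, 0], "turn": 0}, {"travel": [0, -0.03, 0], "turn": 0}, {"travel": [0, -0.03, 0], "turn": 0}, {"travel": [0, -0.03, 0], "turn": 0}]}}

```text
clock: 13.0
eef_pos: [0.4957, 0.0969, 0.1329]
orientation: [[0.949, -0.002, 0.315], [-0.315, -0.0, 0.949], [-0.002, -1.0, -0.001]]
force: [-0.4, 0.3, 0.1]
gripper_width: -0.004
```

Emit:
{"name": "carry_out", "arguments": {"steps": [{"travel": [0, -0.03, 0], "turn": 0}, {"travel": [0, -0.03, 0], "turn": 0}, {"travel": [0, -0.04, 0], "turn": 0}, {"travel": [0, -0.1, 0], "turn": 0}, {"travel": [0, -0.3, 0], "turn": 0}, {"travel": [0, -0.5, 0], "turn": 0}, {"travel": [0, -0.6, 0], "turn": 0}, {"travel": [-0.4, -0.4, 0.2], "turn": 0}, {"travel": [-0.6, 0, 0.4], "turn": 0}, {"travel": [-0.6, 0, 0.4], "turn": 0}, {"travel": [-0.6, 0, 0.4], "turn": 0}, {"travel": [-0.6, 0, 0.4], "turn": 0}, {"travel": [-0.6, 0, 0.4], "turn": 0}, {"travel": [-0.6, 0, 0.4], "turn": 0}, {"travel": [-0.4, 0, 0.2], "turn": 0}, {"travel": [0, 0, 0], "turn": 0}, {"travel": [0, 0, 0], "turn": 0}]}}

```text
clock: 14.7
eef_pos: [0.332, 0.2993, 0.2335]
orientation: [[0.949, 0.0, 0.314], [-0.314, -0.0, 0.949], [0.0, -1.0, -0.0]]
force: [-0.1, -0.6, -0.5]
gripper_width: -0.004
```

```bash
python3 look.py pics/end.png; python3 - <<'E'
from station import vision,spotter
for n in("scene","top"):
    c=vision.camera(n)
    for t in ["lid_front","mug","soap_bottle","scrub_brush","vial_center"]:
        for d in spotter.recognise(t,c)[:3]:
            b=d["box"]; print(n,t,round(d["conf"],2),[round(b[0]*560),round(b[1]*420),round(b[2]*560),round(b[3]*420)])
E
```

```text
14.8 [0.33264442 0.29875097 0.23342194] [-0.45419445  0.18872158  0.65423726]
scene lid_front 0.58 [226, 196, 105, 83]
scene mug 0.93 [347, 234, 53, 47]
scene soap_bottle 0.76 [313, 298, 36, 61]
scene soap_bottle 0.61 [287, 162, 42, 36]
scene scrub_brush 0.85 [214, 177, 60, 43]
scene vial_center 0.75 [347, 206, 32, 27]
scene vial_center 0.57 [362, 303, 38, 26]
top lid_front 0.66 [195, 124, 110, 101]
top mug 0.82 [140, 221, 58, 41]
top mug 0.18 [141, 115, 39, 51]
top soap_bottle 0.84 [139, 112, 39, 50]
top scrub_brush 0.81 [330, 205, 28, 80]
top vial_center 0.92 [121, 191, 41, 24]
top vial_center 0.64 [201, 278, 27, 38]
```

View pics/end.png

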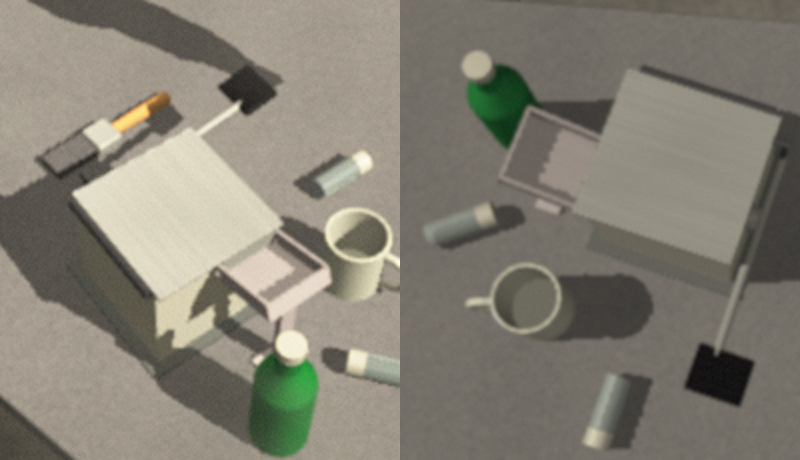

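The lid looks shut, the chute is empty, and the mug, bottle and brush look unmoved. As a finer check on lid and pad position, I'll compare with the starting picture, then hand in.

```bash
python3 - <<'E'
from station import robot,vision
import cv2,numpy as np
for n,rs in {"scene":{"lid":(215,185,125,100),"pad":(295,158,40,36)},"top":{"lid":(200,118,110,115),"pad":(248,256,46,42)}}.items():
    a=cv2.imread(f"pics/{n}0.png",0).astype(np.float32); b=cv2.cvtColor(vision.camera(n)["img"],cv2.COLOR_RGB2GRAY).astype(np.float32)
    for k,(x,y,w,h) in rs.items(): 
        A,B=a[y:y+h,x:x+w].copy(),b[y:y+h,x:x+w].copy()
        print(n,k,cv2.phaseCorrelate(A,B),np.abs(A-B).mean())
print(robot.sense()["clock"],robot.finish_job())
E
```

```text
scene lid ((0.5015596493505328, -0.02632897977230897), 0.9053071252441406) 5.84008
scene pad ((-0.12884502504050488, -0.051307247309807735), 0.8268418782287174) 13.540972
top lid ((-0.006313105247784279, 0.02851261694080165), 0.9091455039713118) 3.9343083
top pad ((0.03194017089194645, 0.4636835126374237), 0.992200392263907) 3.1397514
the job is handed in; nothing more can be done
15.5 None
```

I pressed the lever to its stop, held the lid open, eased it shut and handed the job in at about 15.5 s. My last checks agree with a successful run, but no verdict is reported.

- **Press and hold:** I pushed the pad with the shut fingertips until the force rose to about 17 N at z = 0.0636 m. I held the lid fully open for a little over 2 s. In the top picture the vial lay inside the bin by the lever-side wall; I judged it to be on the floor but did not measure its height.
- **Easing shut:** I raised the lever over about 4 s at no more than 20 mm/s, then moved the hand well clear. I had no direct reading of lid speed.
- **Last checks:**
  - The lid and pad are back within about half a pixel of the starting pictures. The half-pixel offsets (0.5 on the lid in the scene view, 0.46 on the pad in the top view) are probably lighting or measuring noise.
  - The chute is empty.
  - The mug, bottle and brush are in the same place to within detector noise.
  - The wrist force is about zero.
- **Detector misses:** The network did not find the vial inside the bin and sometimes labelled the pad as a bottle. I judged both from the pictures instead.

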